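Wedge the bar tight in the clamping board

ROBOT

A 6-joint arm with a two-finger parallel gripper is mounted at the origin on the work surface. World frame = base frame: x ahead of the robot, y to its left, z up, the work surface at z = 0. Lengths are in m, angles in rad, forces in N, time in s.
With the tool pointing down it reaches from about 0.35 to 0.875 m from the base axis. Payload 4.2 kg.
Tool frame: the origin (TCP) lies midway between the tips of the shut fingers; the grasp point (between the pads) lies robot.grip_point_offset behind it (robot.grip_point_offset is the distance from the TCP to the grasp point, in m); z points along the fingers, y is the line along which they close (so a half turn about z gives the same grasp; the last joint's range is limited). The gripper opens to 87 mm and grips with 3 to 60 N. Pads are 19 mm wide; open, the fingers measure 117 mm over their backs; the gripper's body (75 mm by 190 mm) begins 51 mm behind the grasp point.
Start: joints at [-1.008, 0.385, 0.008, 0, -1.194, -0.259], TCP at [0.187, -0.596, 0.223] pointing down, gripper open.
Joint ranges: [-3.14, 3.14], [-1.21, 2.06], [-1.07, 1.41], [-3.16, 2.05], [-2.99, -0.16], [-3.1, 3.1]. Speed limits (rad/s): [2.79, 2.79, 3.14, 3.14, 3.14, 3.14].

INTERFACE

Orientations are given as a unit quaternion [x, y, z, w].
In Python, from cell import robot, eyes, look_for, telemetry gives the robot as it stands. Calls block until the motion is done:
- robot.reach(position, orientation): joint-space move of the TCP to a pose.
- robot.movel(position, orientation=None, vel=0.15): straight line of the TCP; orientation=None keeps the orientation; vel is the mean speed in m/s.
- robot.set_joints(angles): joint-space move.
- robot.gripper_to(opening, f_grip=None): opening from 0.0 (shut) to 1.0 (fully open); f_grip is the grip in N (None keeps the last); returns when the fingers have stopped.
- robot.pause(seconds).
- robot.solve_ik(position, orientation): joint angles nearest the present ones, or None.
- eyes.grab_frame(name): name is "side" or "top"; returns (picture, depth): 384x512x3 uint8, red, green, blue; 384x512 float32, m along the optical axis (not along the pixel's ray), 0 where there is no reading.
- eyes.get_calibration(name): a dict with "fov_y" (degrees; the focal length in pixels is half the picture's height over the tangent of half this angle, whatever the lens; pixels are square), "cx", "cy" (the principal point, pixels), "T" (4x4, takes a point from camera to world coordinates). Camera axes: x right, y down, z forward; pixel columns grow to the right and rows downward; lengths in m; the calibration is good to about 2 mm. A picture is of the moment at which its call begins. get_calibration takes no time and is no camera call.
A pose or a line that the arm cannot do raises robot.IKError and nothing moves.
- robot.job_done(): hands the job in; it is judged then, once.
Trained networks look in the newest picture that a camera, given by its name, has taken for a name from the list of things; names that differ only in an ending like _2 or _b are one class to them, and where a whole thing is asked for, a point or a joint stands for the part that bears it (a point fixed in the world has none). Each returns a list of dicts, best first, with "p" (0 to 1); they miss things now and then, are a little off and sometimes report something else, mostly with a low value. They report only what shows in the picture. A call takes as long as a camera call.
- look_for(camera, name): "rect" ([centre column, centre row, width, height] in pixels, round what is visible of it).
Readings, each from a call of its own:
- telemetry.read_clock(): time.
- telemetry.read_joint_positions(): joint angles.
- telemetry.read_joint_vel(): joint speeds.
- telemetry.read_joint_torque(): joint torques, N m.
- telemetry.read_tcp_pos(): TCP position.
- telemetry.read_eef_rot(): TCP orientation.
- telemetry.read_force(): force on the tool from outside, world axes, zero at the start.
- telemetry.read_wrist_torque(): the same for the moment, N m.
- telemetry.read_opening(): opening from 0.0 (shut) to 1.0 (fully open).
- telemetry.read_gripper_force(): force on a finger pad.
Only numpy, scipy, OpenCV 4.12 (cv2) and the standard library are available. Lean on these libraries where they do the work, as an engineer would, in place of code of your own. Each camera call takes 0.05 s, during which the arm holds its last target. There are 200 camera calls.

TASK

The aluminium bar on the wooden clamping board has to be held fast for filing. Pick up the ball-pein hammer and, touching wedge and bar with the hammer only, drive the wooden wedge in with separate light taps on its thick end, drawing the hammer back between them, until it goes no farther and the bar is pinched tight against the fence. Then lay the hammer flat on the bench, off the board, and leave everything else where it is.

Things in the scene. Friction and masses are not known exactly. Their poses are not given: they have to be found in the camera images.
- hammer: Ball-pein hammer, steel head on a wooden handle, 0.34 to 0.46 kg, lying flat on the bench. Origin: under the middle of the head, at bench level while it lies; head and handle axes are 14 mm above it. Own x: from the handle to the head; own y: along the head to the flat face; own z up. Head 98 mm long, 28 mm thick; balance point about 20 mm behind the head's middle.
- hammer_face (a point): Centre of the flat round striking face (28 mm across), 48 mm from the middle of the head along own +y; the ball end is 50 mm the other way.
- hammer_grip (a point): Point on the handle's axis 65 mm behind the middle of the head. The handle is 20 mm wide (across, own y) and 24 mm high from 18 to 122 mm behind the head, then 25 mm wide and 28 mm high to its end at 227 mm.
- wedge: Wooden wedge 180 mm long, 40 mm high, 12 mm wide at the thin and 38 mm at the thick end (taper 1 in 7), 0.13 kg, standing loose in the gap between bar and angled cleat. It slides easily until it fills the gap, then stiffens within a few mm and holds by friction. Origin: underside, on its straight side (by the bar), mid-length. Own +y: to the thin end, the way it is driven; own +x: to the bar.
- wedge_tail (a point): Centre of the wedge's thick end face (38 mm wide, 40 mm high), where it is struck; 90 mm from mid-length along own -y, 20 mm above the board's top. Taps at 0.1 to 0.2 m/s, stopped when the push reaches some 15 N, are light enough and set the wedge tight; a slow push of under 10 N does not.
- bar: Aluminium bar 160 x 50 x 30 mm, 0.5 to 0.8 kg, lying loose on the board, 1 to 2 mm off the fence and 3 to 11 mm off the end stop. Origin: centre of its underside; own y along its length, own +x towards the fence.
- board: Plywood clamping board 200 x 380 x 12 mm, fixed; origin: centre of its underside. Own +y: the way the wedge is driven; own +x: from cleat over wedge and bar to fence. The cleat, an angled block 36 mm high with two star knobs (to 53 mm), is bolted at x -85 to -12, y -66 to 66 mm, set differently each time: the wedge goes tight 25 to 70 mm from its start. End stop for the bar: y 110 to 146 mm.
- fence: Straight wooden fence 36 mm wide, 36 mm high, 270 mm long, fixed on the board; the bar is to be pinched against its face. Origin: on its face towards the bar, at board level, 50 mm from the board's centre line; axes as the board's.
- jar: Bystander: glass jar with a steel lid, 68 mm across, 105 mm high, standing near the board's end. Origin: centre of its underside.
- file: Bystander: flat file with a wooden handle, 300 mm long, lying beyond the fence. Origin: underside, near the middle.
- offcut: Bystander: aluminium offcut 150 x 30 x 30 mm. Origin: centre of its underside.
- spanner: Bystander: steel spanner 190 mm long. Origin: centre of its underside.
- spare: Bystander: spare small wooden wedge, 100 mm long, 30 mm high, lying on the bench off the board. Origin: underside, straight side, mid-length.
- tape: Bystander: roll of black tape, 104 mm across, 48 mm high, lying flat. Origin: centre of its underside.

How it is judged:
On the way, in this order (a step that is already met when the one before it is completed fails the run):
1. the hammer is picked up in the gripper (height (world z) of hammer_face above 0.03 m and contact force between the fingers and hammer above 2 N), for 0.2 s.
2. a first tap of the held hammer on the wedge (contact force between hammer and wedge above 1 N and contact force between the fingers and hammer above 2 N).
3. the hammer is drawn back at least 12 mm from the wedge's thick end (y of hammer_face in the frame of wedge below -0.102 m).
4. another tap of the held hammer on the wedge (all of step 2).
At the end, for the whole second after the job is handed in: The wedge stands upright and still, tight in the gap: it presses the bar and the bar presses the fence with over 25 N each. The hammer lies flat (within 0.04 rad) and still on the bench, off the board (contact force between wedge and bar above 25 N and contact force between bar and fence above 25 N and linear speed of wedge below 0.005 m/s and angle between each of wedge, bar's own z axis and vertical below 0.08 rad and height (world z) of hammer_face below 0.02 m and angle between hammer's own z axis and vertical below 0.04 rad and linear speed of hammer below 0.02 m/s); the robot touches nothing.
It fails at once if the hand or arm presses on the wedge or the bar (contact force between any of the fingers, the arm and wedge above 1.5 N or contact force between any of the fingers, the arm and bar above 1.5 N).
It fails at once if a blow on the wedge is too hard (over 250 N) (contact force between hammer and wedge above 250 N).
It fails at once if a bystander is moved by over 30 mm or the jar is tipped (distance of any of jar, tape, file, offcut, spanner, spare from where it was at the start of the episode above 0.03 m or angle between jar's own z axis and vertical above 0.4 rad).
It also fails if it takes over 50 s, if anything falls off the work surface, if the arm or the gripper's body presses on something with over 40 N, if the wrist force passes 120 N, or if a joint passes its speed limit or range.

## Working session

There is one attempt and no reset: what is moved stays moved. The work goes in short steps, each a Python script; the robot and the scene stay as the last script left them, time stands still between calls to the robot, and variables do not carry over. Pictures are saved under pics/ and viewed, at most 10 in all, crops included, and the job is handed in when it is done.

```bash
ls; mkdir -p pics
python3 - <<'E'
from cell import robot, eyes, look_for, telemetry
import cv2, numpy as np
print(robot.grip_point_offset, telemetry.read_clock(), telemetry.read_tcp_pos(), telemetry.read_eef_rot())
for c in ("top","side"):
    p,d=eyes.grab_frame(c); np.savez(f"pics/{c}0.npz",p=p,d=d)
    cv2.imwrite(f"pics/{c}0.png",cv2.resize(p[:,:,::-1],(800,600),interpolation=cv2.INTER_CUBIC))
    k=eyes.get_calibration(c); print(c,k)
    for n in ("hammer","hammer_face","hammer_grip","wedge","wedge_tail","bar","board","fence","jar","spare"):
        print(n,[(np.round(r["rect"]).astype(int).tolist(),round(r["p"],2)) for r in look_for(c,n)[:3]])
E
```

```text
cell.py
pics
0.0187 0.0 [ 0.18677291 -0.59579877  0.22146418] [-1.51207534e-01  9.88501430e-01  1.07374560e-03 -2.25399868e-04]
top {'fov_y': 53.027075347010275, 'cx': 253.58126652937418, 'cy': 193.17558376779473, 'T': array([[ 2.22887180e-02, -9.94239588e-01,  1.04837280e-01,
         4.50237829e-01],
       [-9.99751438e-01, -2.21108345e-02,  2.85881958e-03,
         8.17221454e-02],
       [-5.24311850e-04, -1.04874941e-01, -9.94485280e-01,
         1.13459655e+00],
       [ 0.00000000e+00,  0.00000000e+00,  0.00000000e+00,
         1.00000000e+00]])}
hammer [([413, 215, 37, 82], 0.82), ([85, 224, 45, 36], 0.26)]
hammer_face [([415, 219, 34, 88], 0.9), ([279, 170, 63, 12], 0.32)]
hammer_grip [([413, 217, 30, 83], 0.96)]
wedge [([280, 172, 67, 16], 0.84)]
wedge_tail [([281, 172, 65, 16], 0.94)]
bar [([250, 157, 57, 21], 0.85)]
board [([258, 165, 130, 70], 0.75)]
fence [([250, 143, 88, 17], 0.63)]
jar [([335, 125, 32, 34], 0.89), ([279, 172, 65, 16], 0.63), ([128, 264, 15, 53], 0.44)]
spare [([170, 180, 26, 27], 0.61)]
side {'fov_y': 45.07380581586263, 'cx': 256.77866979537214, 'cy': 188.16894418634558, 'T': array([[-0.97866352, -0.11514667,  0.17017331,  0.31393561],
       [-0.20441481,  0.62944351, -0.7496769 ,  1.19038196],
       [-0.02079168, -0.76846738, -0.63955108,  1.02188891],
       [ 0.        ,  0.        ,  0.        ,  1.        ]])}
hammer [([294, 130, 56, 23], 0.59)]
hammer_face [([292, 128, 60, 20], 0.58)]
hammer_grip [([292, 128, 66, 22], 0.86)]
wedge [([240, 183, 22, 38], 0.85), ([254, 336, 44, 44], 0.67), ([229, 205, 77, 87], 0.29)]
wedge_tail [([290, 127, 64, 24], 0.69), ([241, 184, 20, 37], 0.65)]
bar [([224, 201, 24, 39], 0.86)]
board [([232, 204, 74, 88], 0.66)]
fence [([211, 199, 29, 62], 0.57), ([241, 185, 18, 42], 0.25)]
jar [([216, 150, 19, 26], 0.81), ([307, 302, 62, 20], 0.7)]
spare [([228, 258, 23, 23], 0.6), ([227, 200, 24, 37], 0.44)]
```

View pics/top0.png

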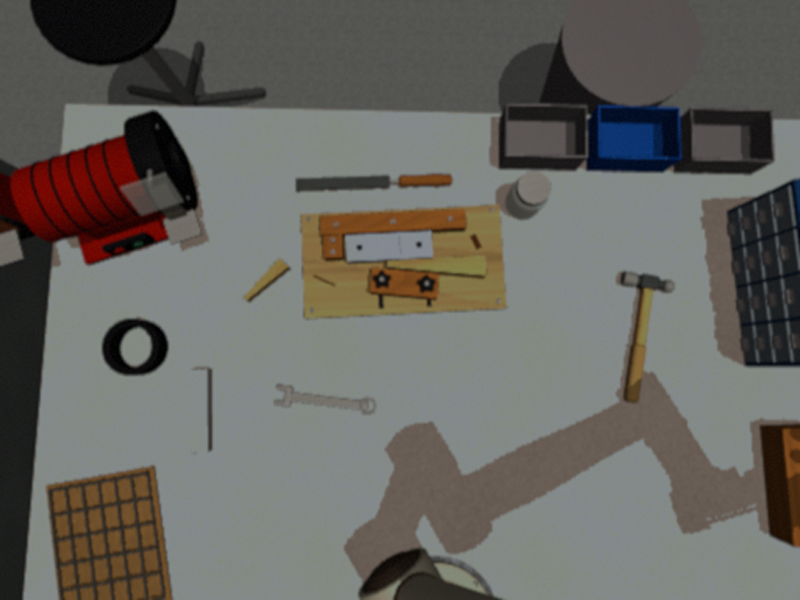

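View pics/side0.png

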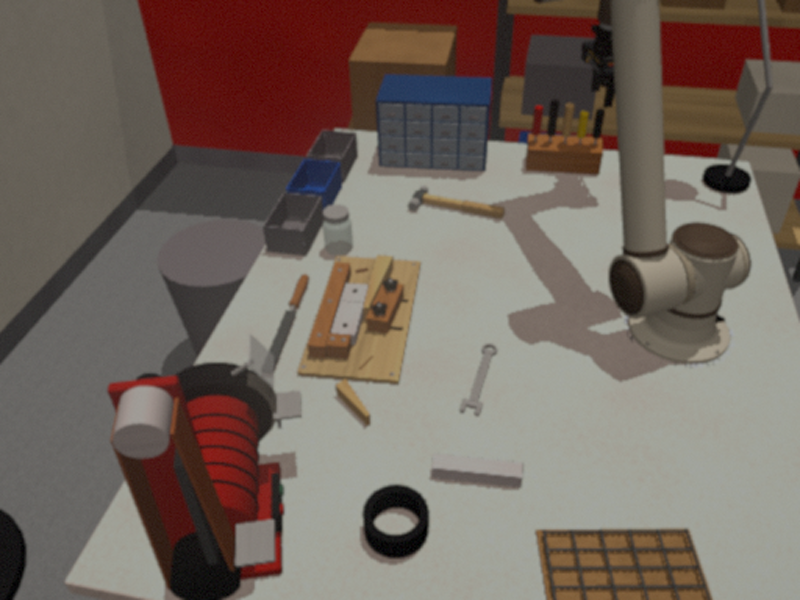

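The top view shows the hammer at about (640,280) with its handle toward the robot. The wedge's thick end is at about (485,265), pointing to -y, and the jar is at (527,195). I need finer geometry, so I'll make enlarged crops and measure from the depth.

```bash
cat > h.py <<'E'
from cell import robot, eyes, look_for, telemetry
import cv2, numpy as np
def cloud(c,d):
    k=eyes.get_calibration(c); h,w=d.shape; f=h/2/np.tan(np.radians(k["fov_y"]/2))
    u,v=np.meshgrid(np.arange(w),np.arange(h))
    P=np.stack([(u-k["cx"])/f*d,(v-k["cy"])/f*d,d],-1)
    return P@k["T"][:3,:3].T+k["T"][:3,3]
def project(c,p):
    k=eyes.get_calibration(c); f=192/np.tan(np.radians(k["fov_y"]/2))
    q=np.linalg.inv(k["T"])@np.append(p,1); return f*q[0]/q[2]+k["cx"],f*q[1]/q[2]+k["cy"]
E
python3 - <<'E'
from h import *
z=np.load("pics/top0.npz"); p,d=z["p"],z["d"]; W=cloud("top",d)
A=cv2.resize(p[125:215,185:345,::-1],None,fx=5,fy=5,interpolation=cv2.INTER_CUBIC)[:300*2]
cv2.imwrite("pics/a.png",cv2.convertScaleAbs(A,alpha=1.3))
B=cv2.resize(p[165:265,375:450,::-1],None,fx=6,fy=6,interpolation=cv2.INTER_CUBIC)
cv2.imwrite("pics/b.png",cv2.convertScaleAbs(B,alpha=1.3))
t=W[250:300,200:330,2]; print("table z",np.median(t),t.std())
np.set_printoptions(linewidth=220)
print("wedge row heights mm"); print((W[164:180,240:330:3,2]*1000).round().astype(int))
print((W[172,300:330:2,:2]*1000).round().astype(int).tolist())
E
```

```text
table z 0.000246403528471939 0.07942209796989448
wedge row heights mm
[[38 42 47 41 42 40 44 43 39 40 44 44 38 12 13 13 11 10 14 54 52 51 51 51 12 10 15 12  0 -1]
 [41 43 42 39 44 43 43 44 44 42 36 39 36 52 53 52 55 52 53 52 54 50 53 48  9 10 10 11  0  0]
 [39 40 43 39 35 33 51 54 48 53 50 54 51 52 50 52 55 52 49 51 52 50 53 52 11 11  8 10  2  1]
 [32 29 29 54 54 50 51 52 49 51 50 49 51 56 52 49 51 51 51 52 52 51 49 58 13 16 13 11 -2 -1]
 [13 11 14 51 50 57 53 51 56 49 54 48 52 54 54 53 50 54 49 53 48 52 50 56 11 13 11 13  0 -4]
 [10 13 16 51 53 51 51 51 52 51 51 51 55 52 52 52 54 50 52 50 52 54 48 51 12 12  9 11 -2  3]
 [16 13 12 53 53 52 53 53 53 50 52 53 53 49 51 49 52 50 51 51 53 50 51 50 11 11 14 13 -1  1]
 [12 10 11 50 49 54 54 54 54 55 47 51 54 52 53 53 55 49 57 56 51 52 49 55 13 11 13 13 -3 -2]
 [48 48 49 27 32 39 40 52 52 54 52 53 52 54 54 48 52 53 54 52 51 55 56 58 12 14 11 12 -1 -2]
 [52 47 50 47 50 47 50 30 38 41 44 49 50 55 53 52 54 50 49 54 50 53 49 52 12 10  9 11 -3  3]
 [49 65 48 49 45 50 49 47 48 48 45 32 39 43 47 50 48 54 51 54 51 48 51 54 12 12  7 12  0  0]
 [51 64 60 46 45 49 48 48 49 50 44 48 44 49 24 36 38 45 50 53 53 55 54 50 11 11 14 11  2 -2]
 [50 65 64 63 50 51 45 47 46 49 49 67 47 47 10 14 19 25 32 37 39 47 51 53 12 10 12 12  1  0]
 [65 65 67 65 50 48 47 46 48 49 51 66 49 46 13 11 15 13 12 16 22 21 28 37 15 14 11 11 -1 -3]
 [66 73 64 65 46 44 44 46 47 49 63 66 48 50 11 12 10 15 12 13 13  9 20 21  9 13 12 11 -1 -2]
 [65 68 65 48 46 47 45 45 48 48 66 65 64 46 11  9 15  9 12 12 11 11 11 12  9 12 13 11  1  1]]
[[628, -46], [628, -51], [628, -57], [628, -62], [629, -69], [629, -74], [635, -86], [636, -92], [636, -98], [636, -104], [635, -109], [637, -117], [638, -124], [638, -130], [638, -135]]
```

View pics/a.png

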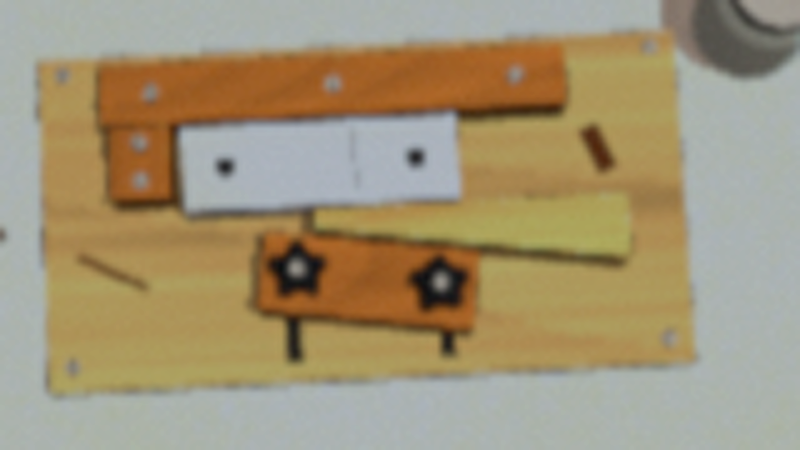

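View pics/b.png

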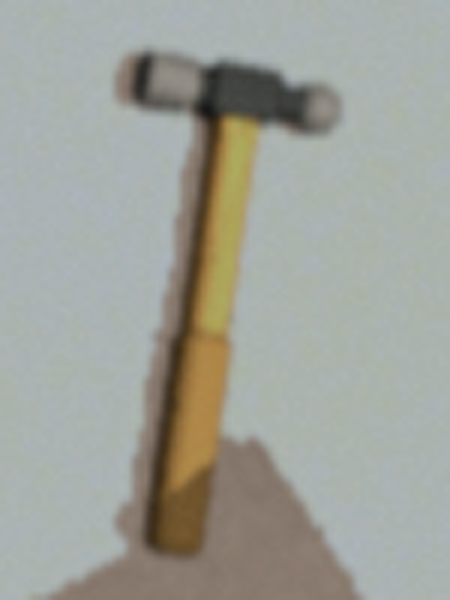

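Crop a shows the wedge's thick end at x≈630, y 193-250, and the board corners at (38,62), (672,33), (695,362) and (50,395). In crop b the hammer's flat face is on the left at (130,78), the ball is at (342,108), and the handle runs down to (178,550).

```bash
cat >> h.py <<'E'
def onplane(c,u,v,z):
    k=eyes.get_calibration(c); f=192/np.tan(np.radians(k["fov_y"]/2))
    r=k["T"][:3,:3]@np.array([(u-k["cx"])/f,(v-k["cy"])/f,1]); o=k["T"][:3,3]
    return (o+r*(z-o[2])/r[2])[:2]
E
python3 - <<'E'
from h import *
a=lambda x,y,z:(onplane("top",(x+.5)/5-.5+185,(y+.5)/5-.5+125,z)*1000).round(1)
b=lambda x,y,z:(onplane("top",(x+.5)/6-.5+375,(y+.5)/6-.5+165,z)*1000).round(1)
C=[a(*q,.012) for q in((38,62),(672,33),(695,362),(50,395))]; print("board",C, np.mean(C,0), [np.linalg.norm(C[i]-C[i-1]) for i in range(4)])
yaw=lambda v:np.arctan2(-v[0],v[1])
print("board yaw",yaw(C[0]-C[1]),yaw(C[3]-C[2]))
f=a(98,127,.048),a(565,107,.048);print("fence",f,yaw(f[0]-f[1]))
w=a(632,193,.052),a(311,209,.052),a(628,250,.052);print("wedge straight",w,yaw(w[1]-w[0]))
br=a(458,199,.042),a(186,214,.042);print("bar",br,yaw(br[1]-br[0]))
h=b(238,125,.026),b(209,330,.026),b(180,530,.028);print("handle",h,[np.arctan2(*(h[0]-q)[::-1]) for q in h[1:]])
print("head",b(133,78,.014),b(245,90,.028),b(342,108,.014))
# depth-based
z=np.load("pics/top0.npz");W=cloud("top",z["d"]);m=np.zeros(W.shape[:2],bool);m[165:265,375:450]=1
m&=(W[...,2]>.012)&(W[...,2]<.05);P=W[m]*1000
hm=P[:,0]>P[:,0].max()-26; H=P[~hm]; c,v=H[:,:2].mean(0),np.linalg.svd(H[:,:2]-H[:,:2].mean(0),full_matrices=False)[2][0];v=v*np.sign(v[0])
print("hammer depth: handle",c,np.arctan2(v[1],v[0]),"xrange",P[:,0].min(),P[:,0].max(),"head y",P[hm][:,1].min(),P[hm][:,1].max(),np.median(H[:,2]))
m[:]=0;m[160:182,235:318]=1;m&=(W[...,2]>.049)&(W[...,2]<.058);P=W[m]*1000;T=P[P[:,1]<P[:,1].min()+30];print("tail y",np.percentile(P[:,1],[0,1,3]),"x",np.percentile(T[:,0],[1,50,99]))
m[:]=0;m[115:145,320:360]=1;m&=(W[...,2]>.09);P=W[m]*1000;print("jar",P.mean(0),P.min(0),P.max(0))
E
```

```text
board [array([732.8, 271.5]), array([ 758.8, -106. ]), array([ 561.9, -120.4]), array([534.1, 256.7])] [646.9   75.45] [np.float64(199.2504203257799), np.float64(378.3943049254309), np.float64(197.42585950173802), np.float64(378.1233264425775)]
board yaw 0.06876557607796674 0.07358738245084398
fence (array([686.3, 229.5]), array([704. , -38.7])) 0.06589996282100012
wedge straight (array([653.9, -77. ]), array([640.6, 105.9]), array([621. , -74.9])) 0.07258956517452053
bar (array([650.1,  21.7]), array([637.9, 177.9])) 0.07794674876721702
handle (array([ 600.1, -380.7]), array([ 500.7, -364.7]), array([ 405.6, -348.3])) [np.float64(-0.15959680761236986), np.float64(-0.16506530239397615)]
head [ 623.8 -334.8] [ 617.  -383.6] [ 611.2 -436.8]
hammer depth: handle [ 502.44094882 -364.8749149 ] -0.21259111757757554 xrange 393.14961509638306 634.184378742658 head y -430.40611295387765 -335.0206583690393 25.6891059405433
tail y [-74.63417789 -74.27145929 -71.28600691] x [616.87989896 633.98755104 651.63943693]
jar [ 754.37385033 -146.00855522  122.75717692] [ 450.23782891 -180.67044817   90.81868726] [ 781.20881022   81.72214544 1134.59654526]
```

```bash
cat >> h.py <<'E'
def q(psi): return [-np.sin(psi/2),np.cos(psi/2),0,0]
YAW=0.071; XH=np.array([np.cos(YAW),np.sin(YAW)]); YH=np.array([-np.sin(YAW),np.cos(YAW)])
TAIL=np.array([.635,-.0775]); GB=.045
E
python3 - <<'E'
from h import *
T=telemetry
g=[.5734,-.3762]
robot.reach(g+[.12],q(-.163)); robot.movel(g+[.0045],vel=.1)
print(T.read_tcp_pos(),T.read_force())
robot.gripper_to(0.0,f_grip=60); print(T.read_opening(),T.read_gripper_force(),T.read_force())
robot.movel(g+[.09],vel=.1); robot.pause(.3)
print(T.read_opening(),T.read_gripper_force(),T.read_force(),T.read_wrist_torque(),T.read_tcp_pos(),T.read_clock())
# approach pose, raised, 45 mm behind tail
p=TAIL-YH*(.048+.06)-XH*GB
robot.reach(list(p)+[.09],q(YAW)); robot.movel(list(p)+[.0245],vel=.1); robot.pause(.2)
print(T.read_tcp_pos(),T.read_force(),T.read_clock())
for c in("top","side"):
    im,d=eyes.grab_frame(c); np.savez(f"pics/{c}1.npz",p=im,d=d)
    u,v=map(int,project(c,[.63,-.1,.03])); s=cv2.resize(im[v-60:v+60,u-70:u+70,::-1],None,fx=5,fy=5,interpolation=cv2.INTER_CUBIC)
    print(c,u-70,v-60); cv2.imwrite(f"pics/{c}1.png",cv2.convertScaleAbs(s,alpha=1.3))
E
```

```text
[ 0.57401312 -0.37646158  0.00539809] [ 0.19377988 -0.65740838 -0.86502613]
0.22296020454165125 60.02239027060568 [ 0.15574551 -0.78746738 -0.37616735]
0.21930411098177666 60.030742809176445 [ 1.49376615 -0.82799572 -4.2740656 ] [-0.0275881   0.09091475  0.03424532] [ 0.5732064  -0.37613048  0.08941714] 6.4917
[ 0.59837613 -0.18844262  0.02542534] [-0.99277261 -0.12203028 -4.60138466] 8.2833
top 247 112
side 179 104
```

View pics/side1.png

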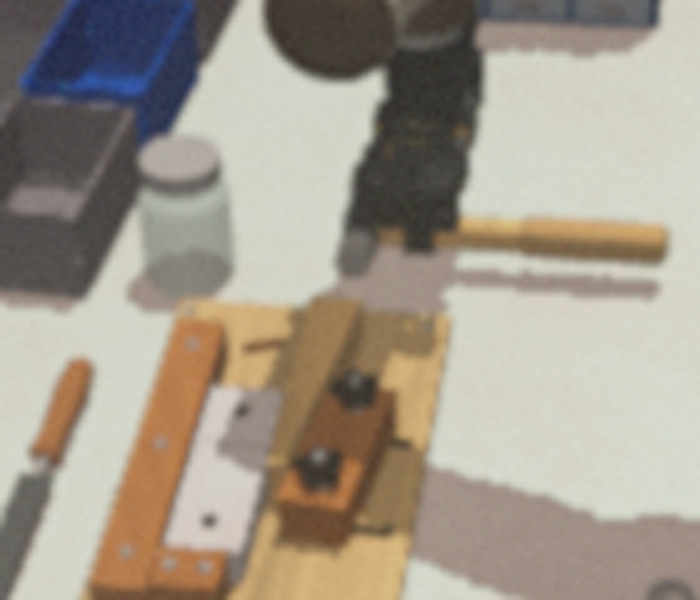

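View pics/top1.png

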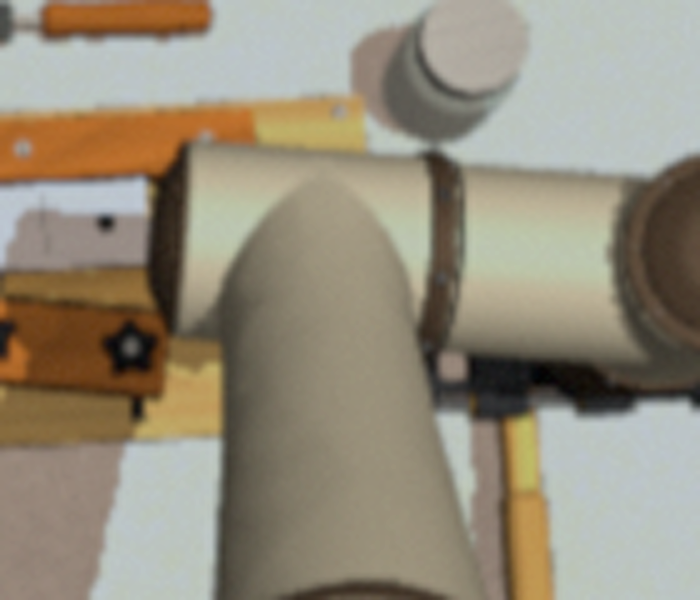

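```bash
cat >> h.py <<'E'
def tool(s,z=.0235): return list(TAIL+YH*(s-.048)-XH*GB)+[z]
def tap(s,back,vel=.13):
    robot.movel(tool(s),vel=vel); f=np.array(telemetry.read_force()); t=np.array(telemetry.read_tcp_pos())
    robot.movel(tool(s-back),vel=.2)
    sa=(t[:2]-np.array(tool(0)[:2]))@YH
    print("s %.1f reached %.1f"%(s*1e3,sa*1e3),"F along %.1f"%(f[:2]@YH),f.round(1),"Mz %.2f"%telemetry.read_wrist_torque()[2],"t %.1f"%telemetry.read_clock(),flush=True)
    return -(f[:2]@YH)
E
python3 - <<'E'
from h import *
t=telemetry.read_tcp_pos(); 
for n,x,y in(("face",.045,.048),("end",-.182,0)):
    p=np.append(t[:2]+XH*x+YH*y,t[2]+.0086); u,v=project("side",p); print(n,p,(u-179)*5,(v-104)*5)
robot.movel(tool(-.03),q(YAW)); print(telemetry.read_force())
for s in (.004,.008,.012,.016):
    if tap(s,.03)>8: break
E
```

```text
face [ 0.63958213 -0.13731409  0.03374176] 352.11396561633677 264.3257697129219
end [ 0.41655918 -0.20129662  0.03374176] 668.5026486010815 245.30774893154202
[-0.66503682  0.27774281 -3.64636841]
s 4.0 reached 4.2 F along 0.7 [-0.2  0.7 -3.9] Mz 0.00 t 9.4
s 8.0 reached 8.8 F along -0.7 [-0.1 -0.7 -4. ] Mz 0.05 t 10.2
s 12.0 reached 12.9 F along -0.6 [ 0.5 -0.5 -4.1] Mz 0.02 t 10.9
s 16.0 reached 16.9 F along -0.3 [-0.3 -0.3 -3.6] Mz -0.03 t 11.6
```

Run:
```python
from h import *
for i in range(5,20):
    if tap(.004*i,.03)>7: break
```

```text
s 20.0 reached 20.9 F along -0.1 [ 0.5 -0.1 -4.2] Mz -0.01 t 12.3
s 24.0 reached 24.8 F along -0.2 [-0.4 -0.2 -3.6] Mz -0.01 t 13.0
s 28.0 reached 28.8 F along 0.2 [ 0.4  0.2 -4.9] Mz -0.02 t 13.7
s 32.0 reached 32.8 F along 0.5 [-0.3  0.5 -4.7] Mz 0.01 t 14.4
s 36.0 reached 36.7 F along 0.5 [-0.4  0.5 -3.7] Mz 0.02 t 15.1
s 40.0 reached 40.7 F along 0.1 [-0.1  0.1 -3.8] Mz -0.00 t 15.8
s 44.0 reached 44.6 F along 0.8 [-0.1  0.8 -4.3] Mz 0.03 t 16.5
s 48.0 reached 48.6 F along -0.6 [-0.2 -0.6 -5. ] Mz 0.04 t 17.2
s 52.0 reached 52.7 F along -0.1 [ 0.2 -0.1 -5. ] Mz -0.01 t 17.9
s 56.0 reached 54.9 F along -7.4 [ 0.3 -7.4 -5.7] Mz 0.02 t 18.6
```

Run:
```python
from h import *
for s in (.057,.059,.061,.063):
    if tap(s,.03)>20: break
print(telemetry.read_opening(),telemetry.read_gripper_force())
```

```text
s 57.0 reached 55.4 F along -11.9 [  0.3 -11.9  -3.4] Mz 0.01 t 19.3
s 59.0 reached 56.2 F along -18.8 [  1.3 -18.8  -3.8] Mz -0.04 t 20.0
s 61.0 reached 57.3 F along -22.7 [ -0.6 -22.8  -3.6] Mz 0.04 t 20.7
0.2261886362865057 59.64634278076119
```

Run:
```python
from h import *
for s in (.061,.063,.063): tap(s,.04)
robot.movel(tool(-.01),vel=.2)
for c in("top","side"):
    im,d=eyes.grab_frame(c); np.savez(f"pics/{c}2.npz",p=im,d=d)
    u,v=map(int,project(c,[.63,-.02,.03])); s=cv2.resize(im[v-60:v+60,u-70:u+70,::-1],None,fx=5,fy=5,interpolation=cv2.INTER_CUBIC)
    print(c,u-70,v-60); cv2.imwrite(f"pics/{c}2.png",cv2.convertScaleAbs(s,alpha=1.3))
```

```text
s 61.0 reached 57.6 F along -21.5 [ -0.3 -21.6  -2.9] Mz 0.02 t 21.5
s 63.0 reached 58.5 F along -25.7 [ -1.3 -25.9  -1.5] Mz 0.04 t 22.3
s 63.0 reached 58.4 F along -27.6 [ -1.6 -27.8  -1.9] Mz 0.01 t 23.1
top 220 112
side 174 117
```

View pics/side2.png

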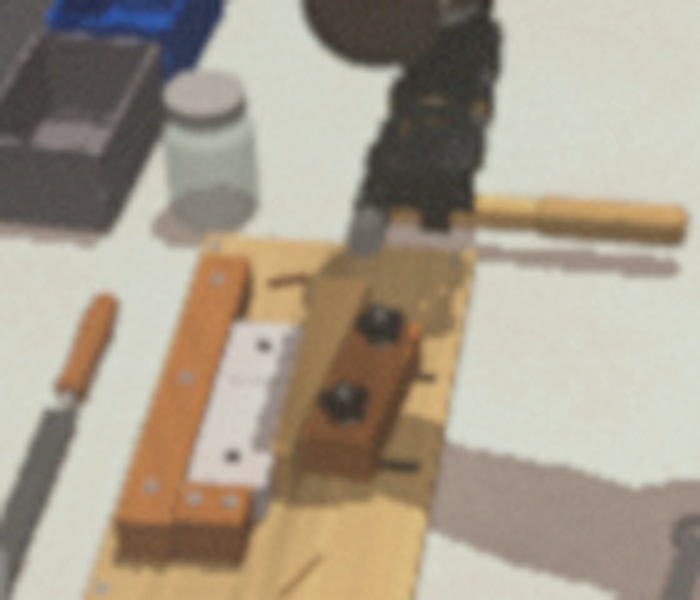

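The wedge is seated and holding, and the bar is up against the fence and end stop. Next I'll lay the hammer back where it was.

Run:
```python
from h import *
T=telemetry
robot.movel(tool(-.05,.08),vel=.15)
g=[.5734,-.3762]
robot.reach(g+[.08],q(-.163)); robot.movel(g+[.02],vel=.1); robot.movel(g+[.0045],vel=.03)
robot.pause(.2); print(T.read_tcp_pos(),T.read_force())
robot.gripper_to(.45); robot.pause(.2); robot.gripper_to(1.0); robot.pause(.3)
robot.movel(g+[.15],vel=.1); robot.reach([.3,-.5,.3],q(.3)); print(T.read_clock(),T.read_force())
im,d=eyes.grab_frame("top"); W=cloud("top",d)
cv2.imwrite("pics/top3.png",cv2.convertScaleAbs(cv2.resize(im[110:270,185:450,::-1],None,fx=3,fy=3,interpolation=cv2.INTER_CUBIC),alpha=1.3))
m=np.zeros(d.shape,bool);m[165:265,375:450]=1;m&=(W[...,2]>.012)&(W[...,2]<.06);P=W[m]
A=np.c_[P[:,:2]-P[:,:2].mean(0),np.ones(len(P))];print("hammer plane",np.linalg.lstsq(A,P[:,2],rcond=None)[0],np.percentile(P[:,2],[5,50,95]))
```

```text
[ 0.57305726 -0.37616774  0.00464517] [-1.93979156 -0.87483248 -0.84588352]
31.65 [-1.39008699e-01 -1.69602412e-04 -1.02188752e+00]
hammer plane [-0.01471021 -0.02833822  0.02468802] [0.01558273 0.02547797 0.03024248]
```

View pics/top3.png

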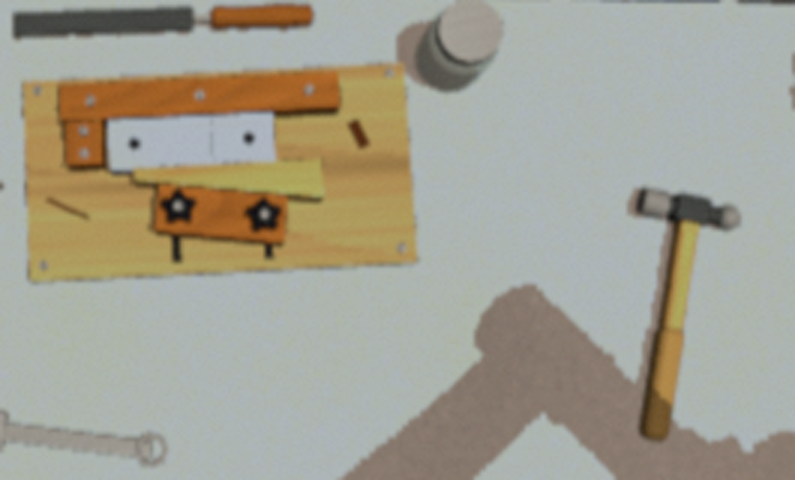

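The hammer lies flat at about (685,215), the wedge is tight between bar and cleat, and the bar sits against the fence and stop. I'll hand the job in.

```bash
python3 -c "
from cell import robot
print(robot.job_done())"
```

```text
the job is handed in; nothing more can be done
None
```

The job is handed in: separate light taps drove the wedge about 58 mm in, until it barely moved under pushes of about 26 N, with the bar against the fence and the hammer back flat on the bench; the pinch force itself couldn't be measured, and no verdict was returned.

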